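Rebuild a filter stack and lock its quarter-turn cap

TASK

Put the cleaned filter holder back together: slide the perforated support disc over the post onto the sprung seat, then the taller of the two spacer rings on top of it, then fit the cap over the cross pin, press it down against the spring, turn it a quarter turn and let go so that the pin rests locked across the cap's shallow grooves. Feel for the pin and press gently: never push hard on the holder. Leave the thin spacer ring where it lies.

Things in the scene. Friction and masses are not known exactly. Their poses are not given: they have to be found in the camera images.
- holder: filter holder, fixed: aluminium foot 84 mm across, cup 68 mm across and 23 mm high; origin: centre of its underside on the bench, z up. From it rise a sprung seat (top 36 mm up) and a fixed steel post 24 mm across with a chamfered shoulder 54.5 mm up, then a neck 7 mm thick that ends in a level cross pin (T shape). Load it with no more than 35 N
- seat_rest (a point): centre of the seat's top when free, 36 mm above the holder's origin, on the post's axis (does not follow the seat). The seat, a ring 46 mm across, can be pushed straight down by up to 11 mm against its spring (4 N to start, then 1.2 N per mm)
- pin_centre (a point): middle of the cross pin, 67 mm above the holder's origin, on the post's axis. The pin is round, 8 mm thick, 24 mm from tip to tip, underside at 63 mm, top at 71 mm. NOT given by any reading: the way the pin points. It lies level within 0.45 rad of the holder's x axis: look, or feel for it with the cap. The post is a stiff press fit; do not turn it
- support: perforated steel filter support disc, 50 mm across, 12 mm thick, bore 28 mm, 70 to 115 g; origin at the centre of its underside, z along its axis. Goes on first, on the seat: its origin then 36 mm above the holder's
- tall_spacer: the taller black plastic spacer ring, 42 mm across, 14 mm high, bore 28 mm; origin at the centre of its underside, z along its axis. Goes on the support disc: its origin then 48 mm above the holder's, its top 62 mm
- thin_spacer: thin black plastic spacer ring, 42 mm across, only 7 mm high, bore 28 mm; origin at the centre of its underside. Not used (too low, the cap would stay loose): leave it where it lies
- cap: aluminium bayonet cap, a round cup open upward, 44 mm across, 20 mm high, floor 7 mm thick; origin at the centre of its underside, z up. A slot runs through the floor along the cap's x axis, 28.5 mm long, 11 mm wide. Along its y axis the floor's upper face has a groove on either side of the slot, 9.5 mm wide and 3 mm deep, where the pin rests when locked
- cap_grip (a point): point on the cap's axis 12.5 mm above its underside, axes as the cap's; two flats for gripping face +y and -y here, 46 mm apart, 26 mm long, 15 mm high (5 to 20 mm above the underside)
- cap_slot (a point): centre of the slot at the cap's underside. In line with the pin (within about 0.15 rad) the cap drops to 62 mm above the holder's origin onto the spacer; else it stands on the pin at 71 mm. To lock: press it to 56 mm or less (about 11 N; the post's shoulder stops it at 54.5 mm), turn it 90 degrees either way, let go: the spring lifts it to 59 mm, pin in the grooves
Mind the look-alikes: they are no part of the job. Several things have the shape of the cap; the one meant has the colours described above. Leave any pink look-alike of the holder alone.

How it is judged (in metres and radians):
On the way, in this order (a step that is already met when the one before it is completed fails the run):
1. the support disc lies on the seat round the post (horizontal distance between support and holder below 0.003 m and z of support in the frame of holder below 0.0385 m and angle between support's own z axis and vertical below 0.12 rad and contact force between the fingers and support below 0.1 N), for 0.2 s.
2. the tall spacer lies on the support disc round the post (horizontal distance between tall_spacer and holder below 0.003 m and z of tall_spacer in the frame of holder below 0.0505 m and angle between tall_spacer's own z axis and vertical below 0.12 rad and contact force between the fingers and tall_spacer below 0.1 N), for 0.2 s.
3. the cap has dropped over the cross pin onto the spacer (horizontal distance between cap and holder below 0.004 m and z of cap in the frame of holder below 0.064 m), for 0.05 s.
At the end, for the whole second after the job is handed in: support disc, tall spacer and cap sit round the post (centres within 3 mm); the cap is locked under the cross pin and released, upright and at rest, its origin 57.5 to 60.5 mm above the holder's; support 31 to 34.5 mm and spacer 43 to 46.5 mm above it (spring squeezed) (horizontal distance between each of support, tall_spacer, cap and holder below 0.003 m and z of support in the frame of holder between 0.031 and 0.0345 m and z of tall_spacer in the frame of holder between 0.043 and 0.0465 m and z of cap in the frame of holder between 0.0575 and 0.0605 m and angle between cap's own z axis and vertical below 0.08 rad and linear speed of cap below 0.01 m/s); the robot touches nothing.
It fails at once if the holder is loaded with more than 35 N (contact force between holder and anything else above 35 N).
It fails at once if the thin spacer is moved by more than 20 mm (distance of thin_spacer from where it was at the start of the episode above 0.02 m).
It also fails if it takes over 72 s, if anything falls off the work surface, if the arm or the gripper's body presses on something with over 40 N, if the wrist force passes 120 N, or if a joint passes its speed limit or range.

ROBOT

A 6-joint arm with a two-finger parallel gripper is mounted at the origin on a cart in front of the work surface, level with it; the furniture and walls round the work are solid. World frame = base frame: x ahead of the robot, y to its left, z up, the work surface at z = 0. Lengths are in m, angles in degrees, forces in N, time in s.
With the tool pointing down it reaches from about 0.4 to 0.825 m from the base axis. Payload 7 kg.
Tool frame: the origin (TCP) lies between the finger pads; the fingertips stand 25 mm ahead of it and the grasp point (between the pads) lies 6 mm ahead of it; z points along the fingers, y is the line along which they close (so a half turn about z gives the same grasp; the last joint's range is limited). The gripper opens to 88 mm and grips with 3 to 60 N. Pads are 19 mm wide; open, the fingers measure 130 mm over their backs; the gripper's body (78 mm by 193 mm) begins 47 mm behind the grasp point.
Start: joints at [83.944, 20.546, 0.682, 0, -70.136, -16.507], TCP at [0.259, 0.623, 0.252] pointing down, gripper open.
Joint ranges: [-176.03, 176.03], [-82.01, 121.73], [-58.28, 71.71], [-173.87, 95.51], [-174.79, -0.11], [-173.66, 173.66]. Speed limits (degrees/s): [136.94, 136.94, 172.46, 180, 180, 180].

INTERFACE

Orientations are given as [roll, pitch, yaw] about the fixed x, y, z axes, in that order (R = Rz(yaw) Ry(pitch) Rx(roll)).
In Python, from plant import status, optics, job gives the robot as it stands. The module is installed in compiled form; this text tells all that it offers.
- The arm moves only by the tool pendant, called after "Call:" by a JSON object that holds its "fn" and its "kwargs", one argument or row to a line. Schema: {"type":"object","properties":{"plan":{"type":"array","items":{"type":"array","items":{"type":"number"},"minItems":5,"maxItems":5},"minItems":1,"maxItems":8},"only":{"type":"string"},"quiet":{"type":"boolean"},"lines":{"type":"string"}},"required":["plan"],"additionalProperties":false}. plan is a list of rows, 1 to 8 of them, each of 5 numbers: dx, dy, dz in shares of 0.8 m (1.0 is 0.8 m), then a turn about the tool's z in shares of 360 degrees (1.0 is 360 degrees), then the finger opening in m; each row is the pose to reach, as a shift and turn from the pose commanded when the call began, along the tool's axes at that moment; what a row does not reach only later rows make up. A row lasts 1/8 s, in which the tool goes at most 0.0625 m and 10.7 degrees, less where a joint would pass 70% of its speed; a pose out of reach is approached as far as the arm can. The fingers move at their own pace and stop on an object; the grip force is fixed at half the most. Time passes only in rows, so rows that do not move let the fingers close. The tool returns the time, the measured TCP pose, the force, the opening and the grip force at its end. only (a regular expression) keeps the lines of the reply that match it, lines (a string "A,B") keeps lines A to B, and quiet returns only ok. A shift or turn number past 1, either way, is cut back to 1. Input that does not fit is refused with a message, and nothing moves.
- status.get_obs(): the state, without advancing time (a new reading comes with each control period).
- optics.snapshot(name): name is "scene" or "top"; returns a dict with "frame" (400x640x3 uint8, red, green, blue), "z_map" (400x640 float32, m along the optical axis (not along the pixel's ray), 0 where there is no reading), "fovy" (degrees; the focal length in pixels is half the picture's height over the tangent of half this angle, whatever the lens; pixels are square), "cx", "cy" (the principal point, pixels), "R" (3x3) and "t" (3): a world point X has camera coordinates R X + t. Camera axes: x right, y down, z forward; pixel columns grow to the right and rows downward; lengths in m; the calibration is good to about 2 mm. A picture is of the moment at which its call begins.
- job.close_job(): hands the job in; it is judged then, once.
The state is a dict: "clock": time; "joint_pos": joint angles; "qvel": joint speeds; "tau": joint torques, N m; "tool_pos": TCP position; "orientation": TCP orientation; "force": force on the tool from outside, world axes, zero at the start; "moment": the same for the moment, N m; "opening": finger opening in m; "gripper_force": force on a finger pad.
Only numpy, scipy, OpenCV 4.12 (cv2) and the standard library are available. Lean on these libraries where they do the work, as an engineer would, in place of code of your own. Each camera call takes 0.05 s, during which the arm holds its last target. There are 200 camera calls.

## Working session

There is one attempt and no reset: what is moved stays moved. The work goes in short steps, Python scripts to look and compute and a tool call to move; the robot and the scene stay as the last step left them, time stands still between calls to the robot, and variables do not carry over. Pictures are saved under pics/ and viewed, at most 10 in all, crops included, and the job is handed in when it is done.

```bash
mkdir -p pics
```

Run:
```python
from plant import status, optics
import cv2,numpy as np
o=status.get_obs();print({k:np.round(v,3) for k,v in o.items()})
for n in("scene","top"):
    s=optics.snapshot(n);cv2.imwrite(f"pics/{n}0.png",s["frame"][:,:,::-1]);np.savez(f"{n}0.npz",**s)
    print(n,s["fovy"],s["cx"],s["cy"],np.round(s["R"],3).tolist(),np.round(s["t"],3), np.round(-s["R"].T@s["t"],3))
```

```text
{'clock': np.float64(0.0), 'joint_pos': array([ 8.3943e+01,  2.0591e+01,  6.3400e-01, -1.9000e-02, -7.0136e+01,
       -1.6505e+01]), 'qvel': array([-0.052, -0.011,  0.054, -0.027,  0.023, -0.045]), 'tau': array([-1.0000e-03, -5.8271e+01,  2.9305e+01,  6.9970e+00,  7.0000e-03,
       -0.0000e+00]), 'tool_pos': array([0.259, 0.623, 0.251]), 'orientation': array([ 1.79906e+02, -9.00000e-03, -2.25680e+01]), 'force': array([-0.065,  0.725,  0.434]), 'moment': array([-0.05 ,  0.035, -0.031]), 'gripper_force': np.float64(0.0), 'opening': np.float64(0.087)}
scene 46.693442889926914 315.715440085872 196.93175188382165 [[0.665, -0.746, -0.025], [-0.369, -0.3, -0.88], [0.649, 0.594, -0.475]] [-0.284  0.259  0.948] [-0.331 -0.697  0.671]
top 54.07861303127996 315.4129799090056 195.94843817804605 [[0.021, -1.0, -0.001], [-0.999, -0.021, -0.025], [0.025, 0.002, -1.0]] [0.017 0.459 1.05 ] [0.432 0.025 1.061]
```

View pics/top0.png

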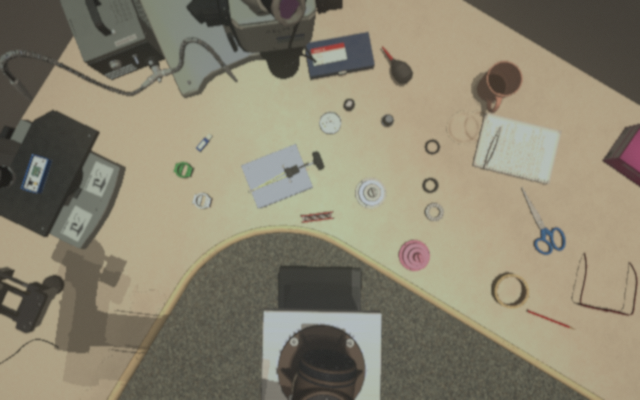

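View pics/scene0.png

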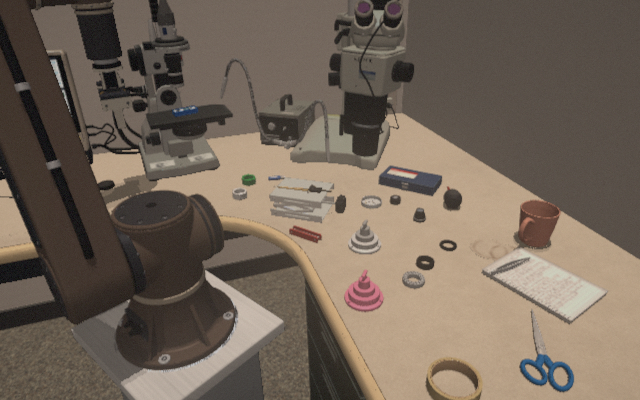

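The top view shows the holder at (370,193), the pink look-alike at (414,255), the support at (433,212) and black rings at (432,147) and (430,185). There are cap-like things at (203,200), (184,170) and (330,123). I'll zoom in to tell them apart.

Create h.py:
```python
import cv2,numpy as np
from plant import status,optics
def load(n): return dict(np.load(n+".npz"))
def f(s): return 200/np.tan(np.radians(float(s["fovy"]))/2)
def ray(s,u,v,z):
    R,t=s["R"],s["t"];c=-R.T@t
    d=R.T@np.array([(u-s["cx"])/f(s),(v-s["cy"])/f(s),1]);return c+d*(z-c[2])/d[2]
def proj(s,X):
    p=s["R"]@np.array(X)+s["t"];return p[:2]/p[2]*f(s)+[s["cx"],s["cy"]]
def cloud(s):
    v,u=np.mgrid[:400,:640];z=s["z_map"]
    P=np.stack([(u-s["cx"])/f(s)*z,(v-s["cy"])/f(s)*z,z],-1)-s["t"]
    return P@s["R"]
```

Run:
```python
from h import *
t=load("top0");s=load("scene0")
def crop(S,u,v,w=20):
    return cv2.resize(S["frame"][v-w:v+w,u-w:u+w,::-1],(250,250),interpolation=cv2.INTER_CUBIC)
a=np.hstack([crop(t,370,193),crop(t,203,200),crop(t,330,123)])
b=np.hstack([crop(s,365,233),crop(s,240,192),crop(s,372,200)])
cv2.imwrite("pics/z1.png",np.vstack([a,b]))
C=cloud(t)
for n,(u,v) in dict(holder=(370,193),support=(433,212),r1=(432,147),r2=(430,185),capA=(203,200),capG=(184,170),capB=(330,123),k=(349,104),k2=(387,120)).items():
    p=C[v-13:v+14,u-13:u+14].reshape(-1,3);z=t["z_map"][v-13:v+14,u-13:u+14].ravel()
    p=p[z>0]; m=p[:,2]>.004
    print(n,"n",m.sum(),"zq",np.round(np.percentile(p[m,2],[50,80,95]),4) if m.any() else 0,np.round(ray(t,u,v,.01),3))
Cs=cloud(s)
for n,(u,v) in dict(r1=(448,245),r2=(425,262),capA=(240,192),capB=(372,200),sup=(413,279)).items():
    p=Cs[v-10:v+11,u-13:u+14].reshape(-1,3);p=p[np.isfinite(p[:,2])&(p[:,2]<.1)]
    print(n,np.round(np.percentile(p[:,2],[5,50,90,97]),4))
```

```text
holder n 652 zq [0.0224 0.0351 0.0556] [ 0.469 -0.12   0.01 ]
support n 202 zq [0.01   0.012  0.0135] [ 0.422 -0.289  0.01 ]
r1 n 74 zq [0.0057 0.0072 0.0091] [ 0.596 -0.284  0.01 ]
r2 n 122 zq [0.0118 0.0135 0.0147] [ 0.494 -0.28   0.01 ]
capA n 190 zq [0.0175 0.0199 0.0214] [0.441 0.328 0.01 ]
capG n 200 zq [0.0169 0.0196 0.0214] [0.52  0.381 0.01 ]
capB n 62 zq [0.0095 0.011  0.0128] [ 0.656 -0.009  0.01 ]
k n 119 zq [0.0147 0.0168 0.0181] [ 0.708 -0.059  0.01 ]
k2 n 125 zq [0.022  0.0287 0.031 ] [ 0.667 -0.162  0.01 ]
r1 [-0.0009  0.0014  0.0069  0.0089]
r2 [-0.0008  0.0019  0.014   0.0154]
capA [-0.0012  0.0016  0.0176  0.0207]
capB [-0.0009  0.002   0.0093  0.0125]
sup [-0.0006  0.0031  0.0132  0.0141]
```

View pics/z1.png

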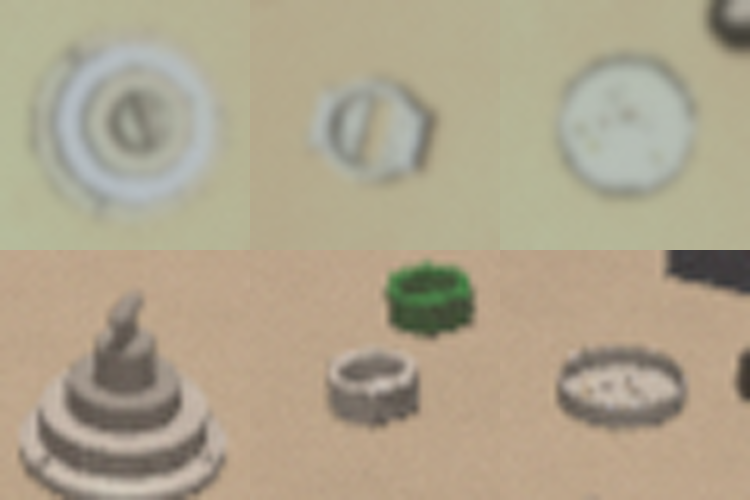

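The crop shows cap A at top-view (203,200) is the aluminium cap, with its slot close to image vertical. The dish at (330,123) is not a cap. The ring at (430,185) is the 14 mm spacer and (432,147) is the thin one. Next I'll measure centres and directions.

Add to h.py:
```python
from scipy.optimize import least_squares
def fit(p,r):
    g=least_squares(lambda c:np.hypot(*(p-c).T)-r,p.mean(0),loss="soft_l1",f_scale=.001);return g.x
def near(s,X,r=.06):
    C=cloud(s);m=(s["z_map"]>0)&(np.hypot(C[...,0]-X[0],C[...,1]-X[1])<r);return C,m
def ring(s,X,zlo,zhi,r=.035):
    "midpoint of outline of points within height band: min enclosing circle + centroid"
    C,m=near(s,X,r);p=C[m&(C[...,2]>zlo)&(C[...,2]<zhi)][:,:2].astype(np.float32)
    (c,rad)=cv2.minEnclosingCircle(p);return np.round(c,4),round(rad,4),np.round(p.mean(0),4),len(p)
def axis(p):
    c=p.mean(0);w,V=np.linalg.eigh(np.cov((p-c).T));d=V[:,1];return c,np.degrees(np.arctan2(d[1],d[0])),np.sqrt(w)
```

Run:
```python
from h import *
for n in("top0","scene0"):
    s=load(n);print(n)
    for k,X,a,b,r in (("sup",(.422,-.289),.008,.016,.04),("tall",(.494,-.28),.010,.018,.035),("thin",(.596,-.284),.004,.011,.035),("cap",(.441,.328),.016,.024,.04),("cup",(.469,-.12),.019,.027,.06),("seat",(.469,-.12),.033,.039,.05),("foot",(.469,-.12),.004,.039,.06)):
        print(k,ring(s,X,a,b,r))
    C,m=near(s,(.469,-.12))
    for lo in(.058,.062,.064):
        p=C[m&(C[...,2]>lo)][:,:2]
        if len(p)>4: print("pin",lo,len(p),axis(p))
    for q in np.argwhere(m&(C[...,2]>.045)) if n=="top0" else []: print(q[::-1],np.round(C[q[0],q[1]]*1e3,0).astype(int),s["frame"][q[0],q[1]].tolist())
```

```text
top0
sup (array([ 0.4242, -0.2924]), 0.0251, array([ 0.4239, -0.2912], dtype=float32), 168)
tall (array([ 0.4955, -0.2811]), 0.0208, array([ 0.4949, -0.2816], dtype=float32), 92)
thin (array([ 0.5995, -0.2848]), 0.0206, array([ 0.5988, -0.2862], dtype=float32), 74)
cap (array([0.4412, 0.3306]), 0.0249, array([0.4417, 0.3305], dtype=float32), 111)
cup (array([ 0.4717, -0.1209]), 0.0338, array([ 0.4722, -0.1197], dtype=float32), 251)
seat (array([ 0.4717, -0.1208]), 0.0225, array([ 0.4717, -0.1207], dtype=float32), 118)
foot (array([ 0.4765, -0.1266]), 0.0485, array([ 0.4706, -0.119 ], dtype=float32), 649)
pin 0.058 28 (array([ 0.47176513, -0.12111515]), np.float64(-160.60118580162205), array([0.00225203, 0.00669033]))
pin 0.062 28 (array([ 0.47176513, -0.12111515]), np.float64(-160.60118580162205), array([0.00225203, 0.00669033]))
pin 0.064 28 (array([ 0.47176513, -0.12111515]), np.float64(-160.60118580162205), array([0.00225203, 0.00669033]))
[372 187] [ 483 -117   65] [153, 154, 141]
[373 187] [ 482 -119   67] [158, 159, 146]
[374 187] [ 483 -124   50] [163, 164, 150]
[370 188] [ 48
[... 3123 characters left out ...]
loat32), 99)
cap (array([0.4411, 0.3258]), 0.0272, array([0.4401, 0.3256], dtype=float32), 68)
cup (array([ 0.4708, -0.1248]), 0.0364, array([ 0.4597, -0.1322], dtype=float32), 175)
seat (array([ 0.4704, -0.1232]), 0.0245, array([ 0.4652, -0.1287], dtype=float32), 104)
foot (array([ 0.4604, -0.1228]), 0.0524, array([ 0.4573, -0.1347], dtype=float32), 567)
pin 0.058 25 (array([ 0.4701015 , -0.12572187]), np.float64(-162.646557918611), array([0.00214668, 0.0064747 ]))
pin 0.062 20 (array([ 0.46994638, -0.12564522]), np.float64(-162.20886204288715), array([0.00226136, 0.00715994]))
pin 0.064 20 (array([ 0.46994638, -0.12564522]), np.float64(-162.20886204288715), array([0.00226136, 0.00715994]))
```

Add to h.py:
```python
def go(*T):
    "print shift in tool axes for world targets (x,y,z,yaw)"
    o=status.get_obs();p=o["tool_pos"];y0=o["orientation"][2];c,s_=np.cos(np.radians(y0)),np.sin(np.radians(y0))
    print("t",round(float(o["clock"]),2),"at",np.round(p,4),np.round(o["orientation"],2),"F",np.round(o["force"],1),"open",round(float(o["opening"]),4),"grip",round(float(o["gripper_force"]),1))
    for x,y,z,yaw in T:
        d=np.array([x,y,z])-p
        print("row",round(c*d[0]+s_*d[1],4),round(s_*d[0]-c*d[1],4),round(-d[2],4),round((y0-yaw+180)%360-180,2), "steps",np.ceil(np.linalg.norm(d)/.0625))
```

```bash
python3 -c "
from h import *
go((.45,.15,.2,0),(.424,-.2945,.10,0),(.424,-.2945,.027,0))"
```

```text
t 0.1 at [0.2589 0.623  0.2507] [ 1.7991e+02 -1.0000e-02 -2.2570e+01] F [0.7 0.3 0.2] open 0.0879 grip 0.0
row 0.358 0.3634 0.0507 -22.57 steps 9.0
row 0.5046 0.7839 0.1507 -22.57 steps 16.0
row 0.5046 0.7839 0.2237 -22.57 steps 16.0
```

The rows are not in the units I measure in: shifts go in shares of 0.8 m and turns go in shares of 360 degrees. I convert before sending: 0.3634 m is 0.4543, 0.358 m is 0.4475, -22.57 degrees is -0.0627.

Call:
{"fn": "pendant", "kwargs": {
  "plan": [
    [0.4475,0.4543,0.0625,-0.0278,0.088],
    [0.4475,0.4543,0.0625,-0.0627,0.088],
    [0.4475,0.4543,0.0625,-0.0627,0.088],
    [0.4475,0.4543,0.0625,-0.0627,0.088],
    [0.4475,0.4543,0.0625,-0.0627,0.088],
    [0.4475,0.4543,0.0625,-0.0627,0.088],
    [0.4475,0.4543,0.0625,-0.0627,0.088],
    [0.4475,0.4543,0.0625,-0.0627,0.088]
  ]
}}

```text
clock: 1.1
tool_pos: [0.4457, 0.1601, 0.2027]
orientation: [-180.0, -0.0, 0.0]
force: [1.4, 0.9, -0.5]
opening: 0.0877
gripper_force: 0.0
```

```bash
python3 -c "
from h import *
go((.424,-.2945,.10,0))"
```

```text
t 1.1 at [0.4457 0.1601 0.2027] [-1.7998e+02 -2.0000e-02  4.0000e-02] F [ 1.4  0.9 -0.5] open 0.0877 grip 0.0
row -0.022 0.4546 0.1027 0.04 steps 8.0
```

Converted, 0.45 m is 0.5625, 0.1 m is 0.125.

Call:
{"fn": "pendant", "kwargs": {
  "plan": [
    [-0.0275,0.5625,0.125,0,0.088],
    [-0.0275,0.5625,0.125,0,0.088],
    [-0.0275,0.5625,0.125,0,0.088],
    [-0.0275,0.5625,0.125,0,0.088],
    [-0.0275,0.5625,0.125,0,0.088],
    [-0.0275,0.5625,0.125,0,0.088],
    [-0.0275,0.5625,0.125,0,0.088],
    [-0.0275,0.5625,0.125,0,0.088]
  ]
}}

```text
clock: 2.1
tool_pos: [0.4222, -0.2907, 0.1015]
orientation: [-180.0, 0.1, -0.2]
force: [-0.2, 0.4, 0.4]
opening: 0.0874
gripper_force: 0.0
```

Call:
{"fn": "pendant", "kwargs": {
  "plan": [
    [0,0,0,0,0.088],
    [0,0,0,0,0.088]
  ]
}}

```text
clock: 2.35
tool_pos: [0.4233, -0.2877, 0.1027]
orientation: [-180.0, 0.0, -0.0]
force: [-0.3, 1.4, 0.0]
opening: 0.0878
gripper_force: 0.0
```

```bash
python3 -c "
from h import *
go((.424,-.2945,.028,0))"
```

```text
t 2.35 at [ 0.4233 -0.2877  0.1027] [-1.7999e+02  3.0000e-02 -1.0000e-02] F [-0.3  1.4  0. ] open 0.0878 grip 0.0
row 0.0007 0.0068 0.0747 -0.01 steps 2.0
```

Converted, 0.074 m is 0.0925, 0.04 m is 0.05.

Call:
{"fn": "pendant", "kwargs": {
  "plan": [
    [0.0009,0.0085,0.05,0,0.088],
    [0.0009,0.0085,0.0925,0,0.088],
    [0.0009,0.0085,0.0925,0,0.088],
    [0.0009,0.0085,0.0925,0,0.04],
    [0.0009,0.0085,0.0925,0,0.04],
    [0.0009,0.0085,0.0925,0,0.04],
    [0.0009,0.0085,0.0925,0,0.04],
    [0.0009,0.0085,0.0925,0,0.04]
  ]
}}

```text
clock: 3.35
tool_pos: [0.4243, -0.2949, 0.0291]
orientation: [180.0, -0.0, 0.0]
force: [-0.7, 1.0, 4.9]
opening: 0.0487
gripper_force: 30.0
```

Run:
```python
from h import *
go((.424,-.2945,.028,0))
s=optics.snapshot("scene");np.savez("scene1.npz",**s)
print(ring(s,(.424,-.2945),.008,.016,.03))
p=proj(s,(.424,-.2945,.03)).astype(int);print(p)
cv2.imwrite("pics/s1.png",cv2.resize(s["frame"][p[1]-75:p[1]+50,p[0]-80:p[0]+80,::-1],(800,625))[:600])
```

```text
t 3.35 at [ 0.4243 -0.2949  0.0291] [ 1.7999e+02 -2.0000e-02  0.0000e+00] F [-0.7  1.   4.9] open 0.0487 grip 30.0
row -0.0003 -0.0004 0.0011 0.0 steps 1.0
(array([ 0.4215, -0.2951]), 0.0283, array([ 0.4196, -0.2935], dtype=float32), 205)
[413 270]
```

View pics/s1.png

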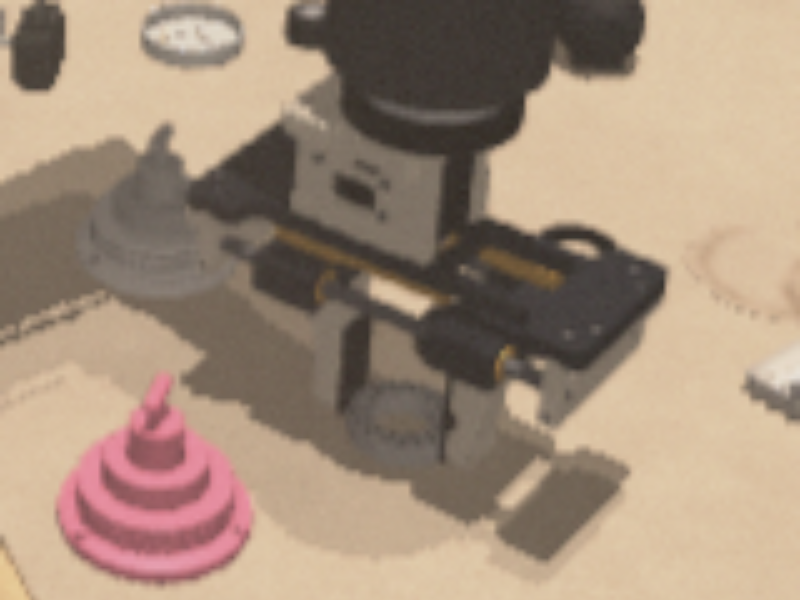

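The picture shows the disc between the pads at about (400,420), with the holder at (160,220) and the pink look-alike at (155,490), both untouched. Gripping centred the disc on the TCP, so I'll let go briefly to find the camera offset.

Converted, 0.15 m is 0.1875, 0.12 m is 0.15.

Call:
{"fn": "pendant", "kwargs": {
  "plan": [
    [0,0,0,0,0.088],
    [0,0,0,0,0.088],
    [0,0,-0.075,0,0.088],
    [0,0.075,-0.1,0,0.088],
    [0,0.15,-0.1,0,0.088],
    [0,0.1875,-0.1,0,0.088],
    [0,0.1875,-0.1,0,0.088]
  ]
}}

```text
clock: 4.28
tool_pos: [0.4236, -0.4467, 0.1079]
orientation: [-180.0, 0.0, -0.2]
force: [-0.5, 1.6, -0.1]
opening: 0.0878
gripper_force: 0.0
```

Run:
```python
from h import *
go((.4243,-.2949,.11,0),(.4243,-.2949,.028,0))
for n in("top","scene"):
    s=optics.snapshot(n);np.savez(n+"1.npz",**s)
    print(n,ring(s,(.424,-.2945),.008,.016,.04),ring(s,(.495,-.283),.010,.018,.035),ring(s,(.471,-.123),.019,.027,.06),ring(s,(.471,-.123),.033,.039,.05))
```

```text
t 4.28 at [ 0.4236 -0.4467  0.1079] [-1.7998e+02  4.0000e-02 -1.5000e-01] F [-0.5  1.6 -0.1] open 0.0878 grip 0.0
row 0.0003 -0.1518 -0.0021 -0.15 steps 3.0
row 0.0003 -0.1518 0.0799 -0.15 steps 3.0
top (array([ 0.4238, -0.2923]), 0.025, array([ 0.4229, -0.2922], dtype=float32), 175) (array([ 0.4954, -0.2809]), 0.0211, array([ 0.4957, -0.2803], dtype=float32), 98) (array([ 0.4716, -0.1207]), 0.0339, array([ 0.472 , -0.1205], dtype=float32), 246) (array([ 0.4718, -0.121 ]), 0.0225, array([ 0.472 , -0.1209], dtype=float32), 118)
scene (array([ 0.4242, -0.2974]), 0.027, array([ 0.4219, -0.2973], dtype=float32), 214) (array([ 0.4956, -0.2865]), 0.0233, array([ 0.4938, -0.2852], dtype=float32), 122) (array([ 0.4704, -0.1233]), 0.0364, array([ 0.4598, -0.1329], dtype=float32), 175) (array([ 0.4723, -0.1252]), 0.0244, array([ 0.4655, -0.1294], dtype=float32), 105)
```

Converted, -0.1515 m is -0.1894, 0.0003 m is 0.0004.

Call:
{"fn": "pendant", "kwargs": {
  "plan": [
    [0.0004,-0.075,0,0,0.088],
    [0.0004,-0.15,0,0,0.088],
    [0.0004,-0.1894,0.05,0,0.088],
    [0.0004,-0.1894,0.1,0,0.088],
    [0.0004,-0.1894,0.1,0,0.04],
    [0.0004,-0.1894,0.1,0,0.04],
    [0.0004,-0.1894,0.1,0,0.04],
    [0.0004,-0.1894,0.1,0,0.04]
  ]
}}

```text
clock: 5.38
tool_pos: [0.4247, -0.2936, 0.0294]
orientation: [180.0, -0.1, -0.0]
force: [0.3, -0.9, -0.9]
opening: 0.0531
gripper_force: 0.4
```

Call:
{"fn": "pendant", "kwargs": {
  "plan": [
    [0,0,0,0,0.03],
    [0,0,-0.075,0,0.03],
    [0,0,-0.125,0,0.03],
    [0,0,-0.125,0,0.03]
  ]
}}

```text
clock: 5.88
tool_pos: [0.4263, -0.294, 0.1321]
orientation: [179.9, -0.4, 0.0]
force: [0.2, 0.2, -1.9]
opening: 0.0487
gripper_force: 30.0
```

```bash
python3 -c "
from h import *
go((.472,-.1233,.125,0),(.472,-.1233,.07,0))"
```

```text
t 5.88 at [ 0.4263 -0.294   0.1321] [ 1.7989e+02 -3.6000e-01  1.0000e-02] F [ 0.2  0.2 -1.9] open 0.0487 grip 30.0
row 0.0457 -0.1707 0.0071 0.01 steps 3.0
row 0.0457 -0.1707 0.0621 0.01 steps 3.0
```

Converted, -0.1707 m is -0.2134, -0.12 m is -0.15.

Call:
{"fn": "pendant", "kwargs": {
  "plan": [
    [0.0571,-0.075,0,0,0.03],
    [0.0571,-0.15,0,0,0.03],
    [0.0571,-0.2134,0.0063,0,0.03],
    [0.0571,-0.2134,0.0063,0,0.03],
    [0.0571,-0.2134,0.0063,0,0.03],
    [0.0571,-0.2134,0.0063,0,0.03]
  ]
}}

```text
clock: 6.62
tool_pos: [0.4699, -0.1236, 0.1234]
orientation: [180.0, 0.0, -0.1]
force: [-0.6, -0.1, -0.6]
opening: 0.0487
gripper_force: 30.0
```

Run:
```python
from h import *
go((.472,-.1233,.105,0))
s=optics.snapshot("scene");np.savez("scene2.npz",**s)
p=proj(s,(.472,-.1233,.08)).astype(int);print(p)
cv2.imwrite("pics/s2.png",cv2.resize(s["frame"][p[1]-50:p[1]+50,p[0]-60:p[0]+60,::-1],(720,600),interpolation=cv2.INTER_CUBIC))
```

```text
t 6.62 at [ 0.4699 -0.1236  0.1234] [ 1.8e+02  5.0e-02 -8.0e-02] F [-0.6 -0.1 -0.6] open 0.0487 grip 30.0
row 0.0021 -0.0003 0.0184 -0.08 steps 1.0
[364 217]
```

View pics/s2.png

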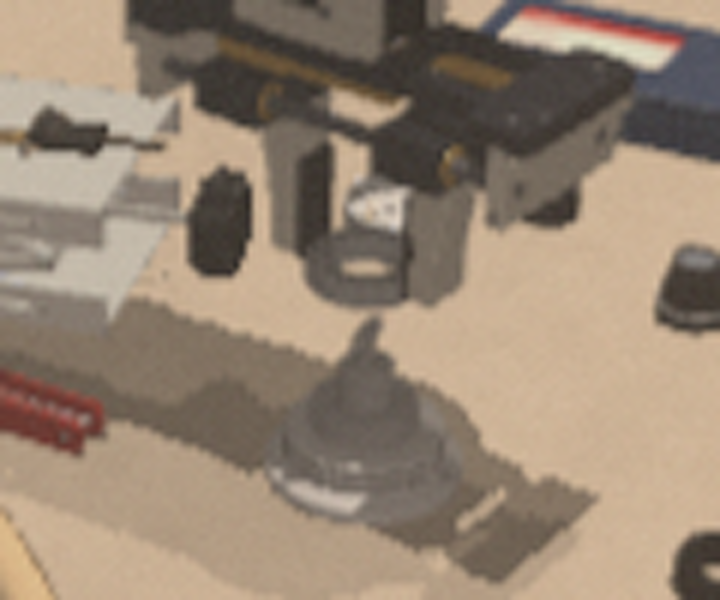

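The picture shows the disc at (360,265) level above the pin at (370,335), on the post's axis. I'll lower it with force checks.

Converted, 0.03 m is 0.0375, 0.02 m is 0.025.

Call:
{"fn": "pendant", "kwargs": {
  "plan": [
    [0.0025,0,0.0125,0,0.03],
    [0.0025,0,0.025,0,0.03],
    [0.0025,0,0.0375,0,0.03],
    [0.0025,0,0.0375,0,0.03]
  ]
}}

```text
clock: 7.18
tool_pos: [0.4714, -0.1228, 0.0926]
orientation: [180.0, 0.1, -0.0]
force: [0.4, -0.4, -1.1]
opening: 0.0486
gripper_force: 30.0
```

Call:
{"fn": "pendant", "kwargs": {
  "plan": [
    [0,0,0.01,0,0.03],
    [0,0,0.02,0,0.03],
    [0,0,0.025,0,0.03]
  ]
}}

```text
clock: 7.55
tool_pos: [0.472, -0.1226, 0.0732]
orientation: [180.0, 0.0, 0.0]
force: [-0.8, -0.2, 0.3]
opening: 0.0488
gripper_force: 30.0
```

```bash
python3 -c "
from h import *
go((.472,-.1233,.066,0))"
```

```text
t 7.55 at [ 0.472  -0.1226  0.0732] [1.8e+02 4.0e-02 1.0e-02] F [-0.8 -0.2  0.3] open 0.0488 grip 30.0
row 0.0 0.0007 0.0072 0.01 steps 1.0
```

Converted, 0.0075 m is 0.0094, 0.004 m is 0.005.

Call:
{"fn": "pendant", "kwargs": {
  "plan": [
    [0,0,0.005,0,0.03],
    [0,0,0.0094,0,0.03],
    [0,0,0.0094,0,0.03]
  ]
}}

```text
clock: 7.92
tool_pos: [0.4721, -0.1226, 0.0661]
orientation: [180.0, 0.0, 0.0]
force: [0.5, -0.0, -0.9]
opening: 0.0487
gripper_force: 30.0
```

Call:
{"fn": "pendant", "kwargs": {
  "plan": [
    [0,0,0,0,0.088],
    [0,0,0,0,0.088],
    [0,0,0,0,0.088]
  ]
}}

```text
clock: 8.3
tool_pos: [0.4724, -0.1226, 0.0665]
orientation: [-180.0, -0.0, 0.0]
force: [0.3, 0.5, -0.2]
opening: 0.0736
gripper_force: 0.0
```

Call:
{"fn": "pendant", "kwargs": {
  "plan": [
    [0,0,-0.0625,0,0.088],
    [0,0.075,-0.1,0,0.088],
    [0,0.15,-0.1,0,0.088],
    [0.0294,0.2,-0.1,0,0.088],
    [0.0294,0.2,-0.075,0,0.088],
    [0.0294,0.2,-0.05,0,0.088]
  ]
}}

```text
clock: 9.05
tool_pos: [0.4957, -0.2835, 0.1057]
orientation: [-180.0, -0.0, -0.1]
force: [-0.6, -0.7, -0.3]
opening: 0.0875
gripper_force: 0.0
```

Run:
```python
from h import *
go((.4955,-.2836,.028,0))
for n in("top","scene"):
    s=optics.snapshot(n);np.savez(n+"3.npz",**s)
    print(n,ring(s,(.471,-.123),.043,.052,.04),ring(s,(.471,-.123),.019,.027,.06))
```

```text
t 9.05 at [ 0.4957 -0.2835  0.1057] [-1.8e+02 -1.0e-02 -8.0e-02] F [-0.6 -0.7 -0.3] open 0.0875 grip 0.0
row -0.0002 0.0001 0.0777 -0.08 steps 2.0
top (array([0., 0.]), 0.0, array([nan, nan], dtype=float32), 0) (array([ 0.4707, -0.0888]), 0.008, array([ 0.4707, -0.0888], dtype=float32), 7)
scene (array([ 0.4704, -0.1233]), 0.0271, array([ 0.4651, -0.1284], dtype=float32), 151) (array([ 0.4707, -0.1254]), 0.0344, array([ 0.459 , -0.1325], dtype=float32), 172)h.py:22: RuntimeWarning: Mean of empty slice.
  (c,rad)=cv2.minEnclosingCircle(p);return np.round(c,4),round(rad,4),np.round(p.mean(0),4),len(p)
  ret = um.true_divide(
```

Converted, 0.077 m is 0.0963, 0.04 m is 0.05.

Call:
{"fn": "pendant", "kwargs": {
  "plan": [
    [0,0,0.05,0,0.088],
    [0,0,0.0963,0,0.088],
    [0,0,0.0963,0,0.088],
    [0,0,0.0963,0,0.03],
    [0,0,0.0963,0,0.03],
    [0,0,0.0963,0,0.03],
    [0,0,0.0963,0,0.03],
    [0,0,0.0963,0,0.03]
  ]
}}

```text
clock: 10.15
tool_pos: [0.4958, -0.2827, 0.0295]
orientation: [180.0, -0.0, 0.0]
force: [1.3, -0.4, 0.4]
opening: 0.0432
gripper_force: 0.2
```

Call:
{"fn": "pendant", "kwargs": {
  "plan": [
    [0,0,0,0,0.03],
    [0,0,-0.075,0,0.03],
    [0,0,-0.1313,0,0.03],
    [0,-0.075,-0.1313,0,0.03],
    [-0.0294,-0.15,-0.1313,0,0.03],
    [-0.0294,-0.2006,-0.1313,0,0.03],
    [-0.0294,-0.2006,-0.1313,0,0.03],
    [-0.0294,-0.2006,-0.1313,0,0.03]
  ]
}}

```text
clock: 11.15
tool_pos: [0.4723, -0.1221, 0.1343]
orientation: [180.0, -0.0, 0.1]
force: [0.5, -0.6, -0.4]
opening: 0.0409
gripper_force: 30.0
```

Run:
```python
from h import *
go((.472,-.123,.11,0))
s=optics.snapshot("scene");np.savez("scene4.npz",**s)
p=proj(s,(.472,-.1233,.08)).astype(int)
cv2.imwrite("pics/s4.png",cv2.resize(s["frame"][p[1]-50:p[1]+50,p[0]-60:p[0]+60,::-1],(720,600),interpolation=cv2.INTER_CUBIC))
```

```text
t 11.15 at [ 0.4723 -0.1221  0.1343] [ 1.8e+02 -0.0e+00  6.0e-02] F [ 0.5 -0.6 -0.4] open 0.0409 grip 30.0
row -0.0003 0.0009 0.0243 0.06 steps 1.0
```

View pics/s4.png

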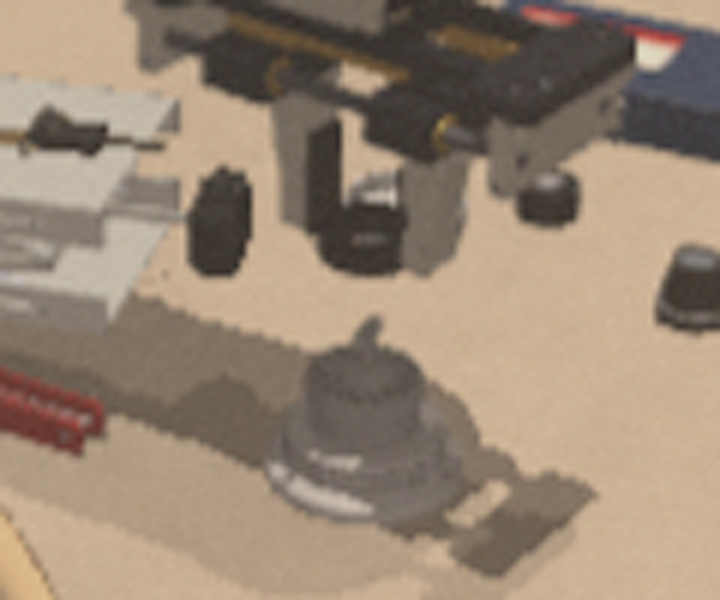

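The picture shows the support seated level round the post at (365,385). The tall spacer is held level above it at (365,240).

Converted, 0.052 m is 0.065, 0.048 m is 0.06.

Call:
{"fn": "pendant", "kwargs": {
  "plan": [
    [0,0.0013,0.025,0,0.03],
    [0,0.0013,0.0438,0,0.03],
    [0,0.0013,0.0538,0,0.03],
    [0,0.0013,0.06,0,0.03],
    [0,0.0013,0.065,0,0.03],
    [0,0.0013,0.065,0,0.03]
  ]
}}

```text
clock: 11.95
tool_pos: [0.4722, -0.1232, 0.0823]
orientation: [180.0, 0.0, 0.0]
force: [0.1, -0.2, 0.0]
opening: 0.0414
gripper_force: 30.0
```

```bash
python3 -c "
from h import *
go((.472,-.1230,.0775,0))"
```

```text
t 11.95 at [ 0.4722 -0.1232  0.0823] [180.   0.   0.] F [ 0.1 -0.2  0. ] open 0.0414 grip 30.0
row -0.0002 -0.0002 0.0048 0.0 steps 1.0
```

Converted, -0.08 m is -0.1, -0.04 m is -0.05.

Call:
{"fn": "pendant", "kwargs": {
  "plan": [
    [0,0,0.0038,0,0.03],
    [0,0,0.0063,0,0.03],
    [0,0,0.0063,0,0.03],
    [0,0,0.0063,0,0.088],
    [0,0,0.0063,0,0.088],
    [0,0,0.0063,0,0.088],
    [0,0,-0.05,0,0.088],
    [0,0,-0.1,0,0.088]
  ]
}}

```text
clock: 12.95
tool_pos: [0.472, -0.1232, 0.1633]
orientation: [180.0, 0.0, 0.0]
force: [1.3, -0.3, -0.2]
opening: 0.0847
gripper_force: 0.0
```

Run:
```python
from h import *
go((.441,.328,.15,0))
s=load("top0");C=cloud(s);z=s["z_map"]
u0,v0=proj(s,(.4412,.3306,.01)).astype(int);print(u0,v0)
print((C[v0-11:v0+12,u0-11:u0+12,2]*1e3).round().astype(int))
hsv=cv2.cvtColor(s["frame"],cv2.COLOR_RGB2HSV);print(hsv[v0-10:v0+11,u0-10:u0+11,1])
for n in("top0","scene0"):
    s=load(n);C,m=near(s,(.4412,.328),.035)
    p=C[m&(C[...,2]>.016)&(C[...,2]<.024)][:,:2].astype(np.float32);print(n,cv2.minAreaRect(p),axis(p))
```

```text
t 12.95 at [ 0.472  -0.1232  0.1633] [1.7998e+02 5.0000e-02 1.0000e-02] F [ 1.3 -0.3 -0.2] open 0.0847 grip 0.0
row -0.0309 -0.4512 0.0133 0.01 steps 8.0
201 199
[[-6 -3  0 -1  0  0  0 -1 -3 -1 -1 -2  3 -3  0  1 -1 -2  1 -1 -1  0 -1]
 [ 0  0  1  1  2 -3 -1  0 -2 -3 -3 -2 -2  0 -4 -4  1  2  1 -6  0  1  3]
 [ 0  1 -1  0  0  2 -1  3 -3  2 -1 -1 -2 -2  0 -3 -1  3 -1 -1 -1  0 -4]
 [ 2 -4  0  0  4 -1  1 -4  0 -2 -3  4 -3 -3 -1 -2 -1  0 -1  3  0  0  1]
 [ 0 -1  2 -1 -1  3  3  0 -1  0 21 18 19 18  9  0 -1  0 -1  0 -3  2 -1]
 [ 1 -1 -4  2 -2  0 -1 21 15 21 15 20 19 19 19 19 13 -1 -1 -3  0 -1 -2]
 [-5  0  2  3 17 21 20 19 21 19 19 14 18 21 19 21 19 16  0  3 -4 -4  0]
 [ 1 -4  1 -5 20 17 19 19 19  8  7  8  5  1  0 24 20 19 16  3 -1  2  3]
 [-1 -2 -3  0 22 20 18 15  9 10  8  6  3 -3 -3 -2 18 22 18 12  0 -2 -1]
 [ 3  1  1  1 19 17 22 11  8  5  1 10 -5 -1  0  2  2 23 18 15 12 -4 -5]
 [-3 -1 -2 17 19 19 15  3  6  3  5  2 -2  0 -1  2  5 18 25 19 18 12 -1]
 [-3 -1
[... 1996 characters left out ...]
 27 21 19 20 23 26 29 22 18 14 12  8  8 22 48 53]
 [54 54 54 54 51 40 30 23 23 22 22 20 21 20 16 20 22 25 39 50 53]
 [55 55 55 55 52 49 43 37 30 27 27 28 27 31 35 41 44 43 47 50 49]
 [55 55 54 54 54 52 50 48 44 43 43 42 43 46 50 50 51 52 50 50 49]]
top0 ((0.44178417325019836, 0.3302251994609833), (0.046038731932640076, 0.041644733399152756), 75.37781524658203) (array([0.44166926, 0.33046272], dtype=float32), np.float64(79.049397615595), array([0.01277636, 0.01496734]))
scene0 ((0.44098803400993347, 0.3275482654571533), (0.049172647297382355, 0.0430719293653965), 67.03150177001953) (array([0.44008753, 0.32563347], dtype=float32), np.float64(71.08178245736688), array([0.01245964, 0.01615515]))
```

Converted, -0.4512 m is -0.564, -0.031 m is -0.0388, 14.5 degrees is 0.0403.

Call:
{"fn": "pendant", "kwargs": {
  "plan": [
    [-0.0388,-0.564,-0.0063,0.0278,0.088],
    [-0.0388,-0.564,-0.0063,0.0403,0.088],
    [-0.0388,-0.564,-0.0063,0.0403,0.088],
    [-0.0388,-0.564,-0.0063,0.0403,0.088],
    [-0.0388,-0.564,-0.0063,0.0403,0.088],
    [-0.0388,-0.564,-0.0063,0.0403,0.088],
    [-0.0388,-0.564,-0.0063,0.0403,0.088],
    [-0.0388,-0.564,-0.0063,0.0403,0.088]
  ]
}}

```text
clock: 13.95
tool_pos: [0.4408, 0.3313, 0.1671]
orientation: [-180.0, -0.0, -14.3]
force: [-0.3, -0.7, -0.4]
opening: 0.0877
gripper_force: 0.0
```

Call:
{"fn": "pendant", "kwargs": {
  "plan": [
    [0,0,0,0,0.088],
    [0,0,0,0,0.088]
  ]
}}

```text
clock: 14.2
tool_pos: [0.441, 0.327, 0.167]
orientation: [180.0, 0.0, -14.5]
force: [-0.1, -0.8, -0.6]
opening: 0.0877
gripper_force: 0.0
```

Run:
```python
from h import *
go((.441,.328,.10,-14.5),(.4413,.328,.030,-14.5))
t=load("top0");C=cloud(t);m=(np.hypot(C[...,0]-.5,C[...,1]-.12)<.09)&(t["z_map"]>0);print("jack zmax",C[m][:,2].max())
s=optics.snapshot("scene");np.savez("scene5.npz",**s)
print(ring(s,(.471,-.123),.057,.066,.035),ring(s,(.471,-.123),.019,.027,.06))
s=optics.snapshot("top");np.savez("top5.npz",**s)
print(ring(s,(.471,-.121),.057,.066,.035),ring(s,(.471,-.123),.019,.027,.06))
C,m=near(s,(.4717,-.121),.013);p=C[m&(C[...,2]>.065)][:,:2];print(axis(p),len(p))
p=proj(s,(.472,-.1207,.06)).astype(int)
cv2.imwrite("pics/t5.png",cv2.resize(s["frame"][p[1]-20:p[1]+20,p[0]-20:p[0]+20,::-1],(500,500),interpolation=cv2.INTER_CUBIC))
```

```text
t 14.2 at [0.441 0.327 0.167] [ 1.7995e+02  2.0000e-02 -1.4520e+01] F [-0.1 -0.8 -0.6] open 0.0877 grip 0.0
row -0.0002 -0.0009 0.067 -0.02 steps 2.0
row 0.0001 -0.001 0.137 -0.02 steps 3.0
jack zmax 0.07899824443598605
(array([ 0.4699, -0.1242]), 0.0227, array([ 0.4693, -0.1263], dtype=float32), 105) (array([ 0.4706, -0.1255]), 0.0346, array([ 0.4593, -0.1326], dtype=float32), 173)
(array([ 0.4723, -0.1212]), 0.0207, array([ 0.4718, -0.1214], dtype=float32), 115) (array([ 0.4715, -0.1209]), 0.0341, array([ 0.4716, -0.1173], dtype=float32), 197)
(array([ 0.47175038, -0.12105564]), np.float64(-160.91528154781764), array([0.00215587, 0.00668229])) 28
```

View pics/t5.png

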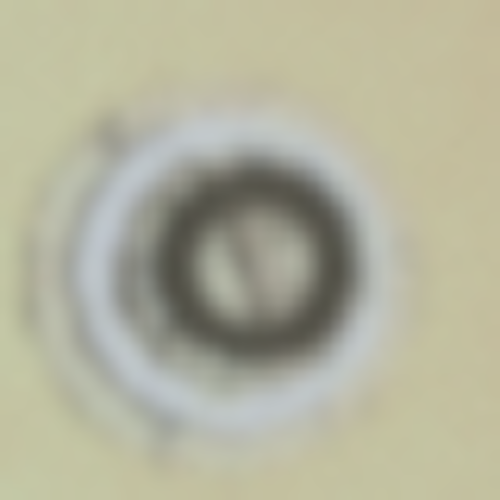

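The picture shows the black spacer ring concentric on the holder at (255,260), with the pin visible inside its bore. The depth puts the pin at about +19° from world x. Now I'll grasp the cap.

Converted, 0.136 m is 0.17, 0.11 m is 0.1375.

Call:
{"fn": "pendant", "kwargs": {
  "plan": [
    [0.0004,-0.0013,0.075,0,0.088],
    [0.0004,-0.0013,0.1375,0,0.088],
    [0.0004,-0.0013,0.17,0,0.088],
    [0.0004,-0.0013,0.17,0,0.088],
    [0.0004,-0.0013,0.17,0,0.03],
    [0.0004,-0.0013,0.17,0,0.03],
    [0.0004,-0.0013,0.17,0,0.03],
    [0.0004,-0.0013,0.17,0,0.03]
  ]
}}

```text
clock: 15.3
tool_pos: [0.4418, 0.3292, 0.0319]
orientation: [-179.9, -0.0, -14.5]
force: [-0.3, -0.5, -0.6]
opening: 0.0529
gripper_force: 0.0
```

Call:
{"fn": "pendant", "kwargs": {
  "plan": [
    [0,0,0,0,0.03],
    [0,0,0,0,0.03]
  ]
}}

```text
clock: 15.55
tool_pos: [0.4417, 0.3291, 0.0316]
orientation: [-180.0, -0.0, -14.5]
force: [-0.5, -0.8, 6.0]
opening: 0.0459
gripper_force: 29.9
```

Run:
```python
from h import *
go((.472,-.1233,.17,18.5))
s=optics.snapshot("scene");np.savez("scene6.npz",**s)
p=proj(s,(.441,.328,.03)).astype(int);print(p)
cv2.imwrite("pics/s6.png",cv2.resize(s["frame"][p[1]-50:p[1]+40,p[0]-60:p[0]+60,::-1],(720,540),interpolation=cv2.INTER_CUBIC))
```

```text
t 15.55 at [0.4417 0.3291 0.0316] [-1.7999e+02 -1.0000e-02 -1.4480e+01] F [-0.5 -0.8  6. ] open 0.0459 grip 29.9
row 0.1424 0.4305 -0.1384 -32.98 steps 8.0
[238 187]
```

View pics/s6.png

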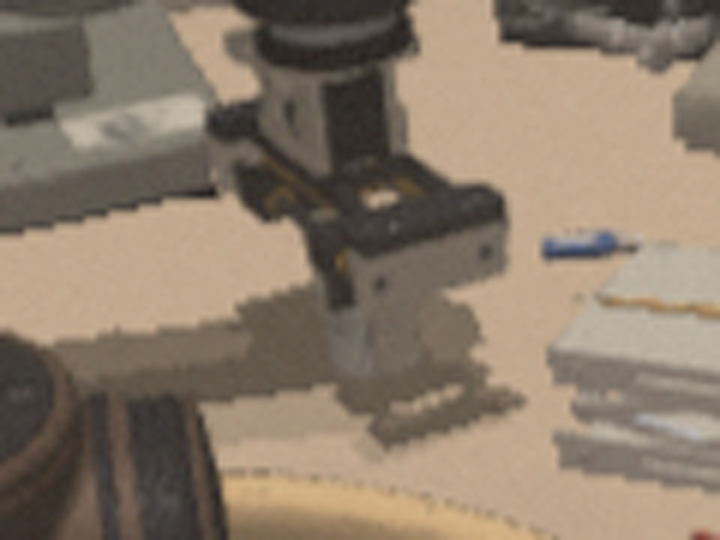

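The picture shows the gripper closed on the cap at about (385,345), with an opening of 46 mm that matches the flats. I'll carry it to the holder.

Converted, 0.4305 m is 0.5381, 0.1424 m is 0.178, -33 degrees is -0.0917.

Call:
{"fn": "pendant", "kwargs": {
  "plan": [
    [0,0,-0.075,0,0.03],
    [0,0,-0.15,-0.0278,0.03],
    [0.178,0.5381,-0.1725,-0.0556,0.03],
    [0.178,0.5381,-0.1725,-0.0833,0.03],
    [0.178,0.5381,-0.1725,-0.0917,0.03],
    [0.178,0.5381,-0.1725,-0.0917,0.03],
    [0.178,0.5381,-0.1725,-0.0917,0.03],
    [0.178,0.5381,-0.1725,-0.0917,0.03]
  ]
}}

```text
clock: 16.6
tool_pos: [0.4663, -0.0468, 0.1663]
orientation: [-180.0, -0.0, 18.5]
force: [3.0, 0.0, -0.3]
opening: 0.0456
gripper_force: 29.9
```

Call:
{"fn": "pendant", "kwargs": {
  "plan": [
    [0,0.0875,0,0,0.03],
    [0,0.0875,0,0,0.03],
    [0,0.0875,0,0,0.03]
  ]
}}

```text
clock: 16.98
tool_pos: [0.4884, -0.1119, 0.1656]
orientation: [-180.0, 0.1, 18.4]
force: [-0.3, -0.2, -0.2]
opening: 0.0454
gripper_force: 29.9
```

Run:
```python
from h import *
go((.4718,-.1233,.17,19),(.4718,-.1233,.108,19))
```

```text
t 16.98 at [ 0.4884 -0.1119  0.1656] [-1.7998e+02  6.0000e-02  1.8380e+01] F [-0.3 -0.2 -0.2] open 0.0454 grip 29.9
row -0.0194 0.0056 -0.0044 -0.62 steps 1.0
row -0.0194 0.0056 0.0576 -0.62 steps 1.0
```

Converted, 0.05 m is 0.0625, 0.03 m is 0.0375, -0.6 degrees is -0.0017.

Call:
{"fn": "pendant", "kwargs": {
  "plan": [
    [-0.0243,0.007,0,-0.0017,0.03],
    [-0.0243,0.007,0.0375,-0.0017,0.03],
    [-0.0243,0.007,0.0625,-0.0017,0.03],
    [-0.0243,0.007,0.0625,-0.0017,0.03],
    [-0.0243,0.007,0.0625,-0.0017,0.03]
  ]
}}

```text
clock: 17.6
tool_pos: [0.4724, -0.1222, 0.117]
orientation: [180.0, -0.1, 19.2]
force: [0.2, 0.1, -0.3]
opening: 0.0454
gripper_force: 29.9
```

Run:
```python
from h import *
go((.4718,-.1233,.105,19))
```

```text
t 17.6 at [ 0.4724 -0.1222  0.117 ] [ 1.7998e+02 -5.0000e-02  1.9200e+01] F [ 0.2  0.1 -0.3] open 0.0454 grip 29.9
row -0.0009 0.0009 0.012 0.2 steps 1.0
```

Converted, 0.0165 m is 0.0206, 0.011 m is 0.0138.

Call:
{"fn": "pendant", "kwargs": {
  "plan": [
    [-0.0008,0.001,0.0075,0,0.03],
    [-0.0008,0.001,0.0138,0,0.03],
    [-0.0008,0.001,0.0175,0,0.03],
    [-0.0008,0.001,0.0194,0,0.03],
    [-0.0008,0.001,0.0206,0,0.03]
  ]
}}

```text
clock: 18.23
tool_pos: [0.4719, -0.1238, 0.0996]
orientation: [180.0, 0.0, 19.1]
force: [0.7, -0.2, -1.7]
opening: 0.046
gripper_force: 29.9
```

Converted, 0.0045 m is 0.0056, 0.003 m is 0.0038.

Call:
{"fn": "pendant", "kwargs": {
  "plan": [
    [0,0,0.0019,0,0.03],
    [0,0,0.0038,0,0.03],
    [0,0,0.0056,0,0.03]
  ]
}}

```text
clock: 18.6
tool_pos: [0.4719, -0.1237, 0.0951]
orientation: [180.0, -0.0, 19.1]
force: [0.3, -0.1, -0.8]
opening: 0.0458
gripper_force: 29.9
```

Call:
{"fn": "pendant", "kwargs": {
  "plan": [
    [0,0,0.0013,0,0.03],
    [0,0,0.0025,0,0.03]
  ]
}}

```text
clock: 18.85
tool_pos: [0.4719, -0.1237, 0.0932]
orientation: [180.0, -0.0, 19.1]
force: [-1.7, 1.3, 3.2]
opening: 0.0455
gripper_force: 29.9
```

Converted, 0.004 m is 0.005, 0.003 m is 0.0038.

Call:
{"fn": "pendant", "kwargs": {
  "plan": [
    [0,0,0.0013,0,0.03],
    [0,0,0.0025,0,0.03],
    [0,0,0.0038,0,0.03],
    [0,0,0.005,0,0.03]
  ]
}}

```text
clock: 19.35
tool_pos: [0.472, -0.1237, 0.0894]
orientation: [180.0, -0.0, 19.1]
force: [-2.8, 0.8, 7.1]
opening: 0.0461
gripper_force: 29.9
```

Call:
{"fn": "pendant", "kwargs": {
  "plan": [
    [0,0,0.0013,0,0.03],
    [0,0,0.0025,0,0.03],
    [0,0,0.0025,0,0.03]
  ]
}}

```text
clock: 19.73
tool_pos: [0.472, -0.1237, 0.0876]
orientation: [180.0, -0.0, 19.1]
force: [-2.2, 1.6, 9.1]
opening: 0.0461
gripper_force: 29.9
```

The rows are not in the units I measure in: shifts go in shares of 0.8 m and turns go in shares of 360 degrees. I convert before sending: 0.001 m is 0.0013, 0.0005 m is 0.0006.

Call:
{"fn": "pendant", "kwargs": {
  "plan": [
    [0,0,0.0006,0,0.03],
    [0,0,0.0013,0,0.03],
    [0,0,0.0013,0,0.03]
  ]
}}

```text
clock: 20.1
tool_pos: [0.472, -0.1238, 0.0867]
orientation: [180.0, -0.0, 19.1]
force: [-4.8, 2.1, 9.4]
opening: 0.0454
gripper_force: 29.9
```

Call:
{"fn": "pendant", "kwargs": {
  "plan": [
    [0,0,0.0005,0,0.03],
    [0,0,0.0005,0,0.03]
  ]
}}

```text
clock: 20.35
tool_pos: [0.472, -0.1237, 0.0864]
orientation: [180.0, -0.0, 19.1]
force: [-4.2, 2.2, 10.9]
opening: 0.0456
gripper_force: 29.9
```

Converted, -0.0008 m is -0.001, 0.0007 m is 0.0009.

Call:
{"fn": "pendant", "kwargs": {
  "plan": [
    [-0.001,-0.0006,0.0004,0,0.03],
    [-0.001,-0.0006,0.0009,0,0.03],
    [-0.001,-0.0006,0.0009,0,0.03]
  ]
}}

```text
clock: 20.72
tool_pos: [0.4719, -0.1237, 0.0861]
orientation: [179.9, -0.1, 19.1]
force: [-2.3, -0.6, 11.2]
opening: 0.0456
gripper_force: 29.9
```

Converted, 21 degrees is 0.0583.

Call:
{"fn": "pendant", "kwargs": {
  "plan": [
    [0,0,0,0.0194,0.03],
    [0,0,0,0.0389,0.03],
    [0,0,0,0.0583,0.03]
  ]
}}

```text
clock: 21.1
tool_pos: [0.4727, -0.1236, 0.0864]
orientation: [180.0, -0.2, -2.1]
force: [-1.1, -1.1, 10.9]
opening: 0.0457
gripper_force: 29.9
```

```bash
python3 -c "
from h import *
o=status.get_obs();print(o['moment'])"
```

```text
[-0.04412482  0.19865136  0.09079265]
```

Converted, 69 degrees is 0.1917.

Call:
{"fn": "pendant", "kwargs": {
  "plan": [
    [0,0,0,0.0278,0.03],
    [0,0,0,0.0556,0.03],
    [0,0,0,0.0833,0.03],
    [0,0,0,0.1111,0.03],
    [0,0,0,0.1389,0.03],
    [0,0,0,0.1667,0.03],
    [0,0,0,0.1917,0.03],
    [0,0,0,0.1917,0.03]
  ]
}}

```text
clock: 22.1
tool_pos: [0.4729, -0.1236, 0.0864]
orientation: [-179.8, -0.1, -71.0]
force: [-0.2, 0.3, 10.5]
opening: 0.0459
gripper_force: 29.8
```

```bash
python3 -c "
from h import *
o=status.get_obs();print(o['moment'])"
```

```text
[ 0.02263393  0.06573119 -0.10941737]
```

Converted, -0.0037 m is -0.0046, -0.003 m is -0.0038.

Call:
{"fn": "pendant", "kwargs": {
  "plan": [
    [0,0,-0.0013,0,0.03],
    [0,0,-0.0025,0,0.03],
    [0,0,-0.0038,0,0.03],
    [0,0,-0.0046,0,0.03],
    [0,0,-0.0046,0,0.03]
  ]
}}

```text
clock: 22.72
tool_pos: [0.4728, -0.1236, 0.0898]
orientation: [-179.8, -0.1, -70.9]
force: [1.7, -0.7, 7.4]
opening: 0.0453
gripper_force: 29.8
```

Converted, -0.0014 m is -0.0018, -0.001 m is -0.0013.

Call:
{"fn": "pendant", "kwargs": {
  "plan": [
    [0,0,-0.0006,0,0.03],
    [0,0,-0.0013,0,0.03],
    [0,0,-0.0018,0,0.03],
    [0,0,-0.0018,0,0.03]
  ]
}}

```text
clock: 23.22
tool_pos: [0.4727, -0.1235, 0.0908]
orientation: [-179.8, -0.1, -70.9]
force: [4.3, -0.5, 2.7]
opening: 0.0456
gripper_force: 29.9
```

Force dropped from 7.4 to 2.7 N, so the pin is taking the load. I'll let go, back off and check.

Converted, -0.14 m is -0.175, -0.1 m is -0.125.

Call:
{"fn": "pendant", "kwargs": {
  "plan": [
    [0,0,0,0,0.088],
    [0,0,0,0,0.088],
    [0,0,0,0,0.088],
    [0,0,0,0,0.088],
    [0,0,-0.0625,0,0.088],
    [0,0,-0.125,0,0.088],
    [0,0,-0.175,0,0.088]
  ]
}}

```text
clock: 24.1
tool_pos: [0.4709, -0.1235, 0.2322]
orientation: [-179.9, -0.0, -70.9]
force: [1.1, -0.2, 0.0]
opening: 0.0875
gripper_force: 0.0
```

Call:
{"fn": "pendant", "kwargs": {
  "plan": [
    [-0.075,0,0,0,0.088],
    [-0.15,0,0,0,0.088],
    [-0.1875,0,0,0,0.088],
    [-0.1875,0,0,0,0.088]
  ]
}}

```text
clock: 24.6
tool_pos: [0.4212, 0.0196, 0.2304]
orientation: [-180.0, 0.0, -70.7]
force: [0.8, 0.3, 0.5]
opening: 0.0877
gripper_force: 0.0
```

Run:
```python
from h import *
go()
s=optics.snapshot("scene");t=optics.snapshot("top")
for S in(s,t):
    for b in((.073,.084),(.019,.027)): print(b,ring(S,(.471,-.123),*b,.05))
    C,m=near(S,(.471,-.123),.03);print(np.percentile(C[m][:,2],[50,75,90,97]))
def crop(S,z,w):
    p=proj(S,(.472,-.1233,z)).astype(int);return cv2.resize(S["frame"][p[1]-w:p[1]+w,p[0]-w:p[0]+w,::-1],(400,400),interpolation=cv2.INTER_CUBIC)
cv2.imwrite("pics/f.png",np.hstack([crop(s,.05,25),crop(t,.07,20)]))
```

```text
t 24.6 at [0.4212 0.0196 0.2304] [-1.7997e+02  2.0000e-02 -7.0710e+01] F [0.8 0.3 0.5] open 0.0877 grip 0.0
(0.073, 0.084) (array([ 0.4723, -0.1259]), 0.0272, array([ 0.4695, -0.1265], dtype=float32), 140)
(0.019, 0.027) (array([ 0.4707, -0.1257]), 0.0355, array([ 0.4593, -0.1333], dtype=float32), 178)
[0.05344315 0.07299614 0.07926826 0.0810414 ]
(0.073, 0.084) (array([ 0.4718, -0.1217]), 0.0254, array([ 0.4718, -0.1223], dtype=float32), 138)
(0.019, 0.027) (array([ 0.4716, -0.1214]), 0.0338, array([ 0.4695, -0.114 ], dtype=float32), 149)
[0.06495308 0.07603295 0.07862199 0.08015161]
```

View pics/f.png

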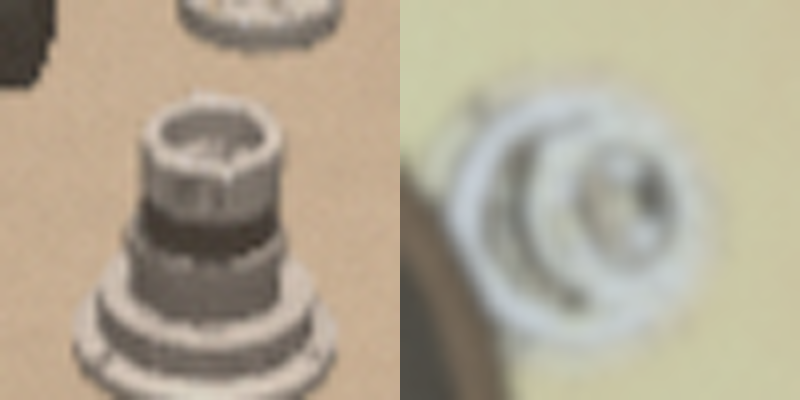

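The picture shows the cap level and concentric on the black spacer at (210,150). Its rim is about 79 mm up, so its origin is at 59 mm, which is the locked height (it would be 82 mm at the rim if unlocked). Handing in.

```bash
python3 -c "
from plant import job
print(job.close_job())"
```

```text
the job is handed in; nothing more can be done
None
```

I put the filter holder back together and handed the job in at about 25 s: support disc, tall spacer and cap are on the post, and the cap's rim measures about 79 mm up, which is the locked height; no verdict came back.

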